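# Press the bearing bush home in a stirrer gland and hold it

### The job

In the stirrer gland standing in the hand press, the grey flanged bush is only started in its bore. Clamp the gland first, swinging the handle of the toggle clamp right down over centre; then throw the press lever's safety catch right back off the lever hub, and only then pull the ball-ended lever down until the bush's collar sits fully home on the white sleeve. Finish while still holding the lever down: the seal under the bush springs it back up if you let go, and I will fit the retaining screws while you hold; leave the gland clamped, the catch thrown back and the other things on the bench where they are.

Things in the scene. Friction and masses are not known exactly. Their poses are not given: they have to be found in the camera images.
- press: Blue hand press, fixed; frame: x from its front (robot side) to its column, y to its left, z up; origin at bench height on the ram axis. Press coordinates below are (x, y, z) mm in it. Fixture plate x -120..140, y -140..170, top z 12. Head and column x -38..105, y -35..35, to z 250; ram sticks up to z 293. Lever and catch on the right side (y < -35), toggle clamp on the left (y > 80).
- gland: Loose stirrer gland in the nest under the ram, between four dowels: black flange disc 92 mm diameter, 12 mm thick, white sleeve 40 mm diameter up to 50 mm above the origin; origin: centre of its underside, at press z 40.
- bush (a joint): Depth (m) of the grey flanged bush in the sleeve: 0 = started, collar 9 mm above the sleeve; 0.009 = home, collar on the sleeve. Collar 34 mm diameter, 4 mm thick. Tight fit (about 30 N friction) on a springy seal (45 N at home): only the ram moves it, and it comes back up some 3 mm if let go.
- clamp_handle (a joint): Toggle clamp: angle (rad) of its handle to its hold-down arm. 0 = clamped, handle down at its stop, pointing left (+y of the press), 7 degrees above level; 2.5 = open, handle about upright, arm raised. Stays where left (friction 0.05 N m). Dead centre at 0.16; just before it the rubber foot is squeezed 3 to 4 mm (20 N at the foot, under 8 N at the handle).
- clamp_grip (a point): Point on the axis of the clamp handle's black round grip (18 mm diameter, 90 mm long), 95 mm from the handle's pin, 32 mm from the free end. It moves in the press plane x = 0, press (y, z) at clamp_handle 0: (218, 93); 0.32: (210, 122); 0.63: (199, 139); 0.95: (187, 149); 1.27: (173, 155); 1.59: (157, 158); 1.90: (139, 160); 2.22: (120, 159); 2.54: (101, 155).
- clamp_foot: Black rubber foot, 12 mm diameter, under the end of the clamp's hold-down arm; origin at the centre of its underside. It yields upwards on a spring.
- ram: Square steel ram, 22 mm, with a round nose 20 mm diameter; origin at the centre of the nose's underside, on the ram axis, 5 mm above the bush at the start (press z 108).
- catch (a joint): Safety catch, a dark steel hook on a pin on the right of the head; rad. 0 = engaged, hooked in front of the lug on the lever hub, so that the lever cannot go down; 2.0 = thrown right back against its stop. Grows as its thumb tab goes up and back (+x of the press). Needs under 0.5 N at the tab; past about 1.4 it falls back to the stop by itself.
- catch_tab (a point): On the front face (looks to -x of the press when engaged) of the catch's upright thumb tab, mid-width, 10 mm below its top edge. Tab 22 mm wide (y), 8 mm thick (x), standing free above the hook from press z 250 to 286; push it from the front. Engaged: press (7, -52, 276).
- catch_hinge (a point): Fixed point on the catch's hinge pin, press (85, -52, 228); the pin lies along y of the press. The catch_tab point swings round it at 92 mm radius.
- lever (a joint): Press lever (rad): 0 = up against its stop, rod pointing to the front, 35 degrees above level; grows as the ball is pulled down. Ram goes down 16 mm per rad, meets the bush at 0.31; bush home at about 0.88, end of travel 1.0. A return spring (0.5 to 1.2 N m net) lifts it when let go; fully down takes about 12 N at the ball.
- lever_ball (a point): Centre of the black ball knob (34 mm diameter) at the lever's end, 190 mm from the hinge; steel rod 12 mm thick from it to the hinge. Press coordinates at lever 0: (-131, -74, 309); at 0.88: (-158, -74, 149). Free space all round.
- lever_hinge (a point): Fixed point on the lever's hinge axis, in the plane in which ball and rod swing: press (25, -74, 200). The axis lies along y of the press.
- spare_bush: Spare grey bush, 34 mm diameter, 28 mm high, loose on the fixture plate near its front left corner, origin at its underside. Leave alone.
- adhesive: Small white bottle, 28 mm diameter, 60 mm high, loose on the plate near its right back corner. Leave alone.
- spare_ring: Loose black ring, 80 mm diameter, 12 mm high, on the bench to the right. Leave alone.
- spanner: Loose steel spanner 170 mm long on the bench to the right. Leave alone.
- driver: Loose screwdriver 190 mm long on the bench at the front right. Leave alone.
- dark_bottle: Black bottle with a cap, 68 mm diameter, 160 mm high, on the bench to the left. Leave alone.
- jug: White jug-shaped cleaner bottle, 85 x 110 mm, 215 mm high, on the bench at the left. Leave alone.
- dowel: Loose wooden rod, 20 mm diameter, 200 mm long, on the bench at the front left. Leave alone.
Mind the look-alikes: they are no part of the job. What is shaped like the gland but green, pink or red is not meant.

How it is judged:
On the way, in this order (a step that is already met when the one before it is completed fails the run):
1. the gland is clamped: the clamp handle is past dead centre and the foot presses on the flange, with the press lever still up (value of joint clamp_handle below 0.12 rad and contact force between clamp_foot and gland above 2 N and value of joint lever below 0.15 rad), for 0.2 s.
2. the safety catch is thrown back past 1.5 rad, with the lever still up (value of joint catch above 1.5 rad and value of joint lever below 0.15 rad), for 0.2 s.
3. the lever is pulled and the bush is home (value of joint bush above 0.008 m and value of joint lever above 0.78 rad), for 0.2 s.
At the end, for the whole second after the job is handed in: Bush collar within 1 mm of the sleeve; fingers hold the lever down (over 2 N, lever past 0.78) so the ram presses the bush (over 10 N); gland within 6 mm of the ram axis and clamped (handle under 0.12, foot over 2 N); catch back past 1.5 (all of step 3 and contact force between the fingers and lever above 2 N and contact force between ram and gland above 10 N and value of joint catch above 1.5 rad and horizontal distance between gland and press below 0.006 m and value of joint clamp_handle below 0.12 rad and contact force between clamp_foot and gland above 2 N); the arm keeps its last pose, push and grip.
It fails at once if a bystander is moved more than 25 mm (distance of any of spare_bush, adhesive, spare_ring, spanner, driver, dark_bottle, jug, dowel from where it was at the start of the episode above 0.025 m).
It also fails if it takes over 72 s, if anything falls off the work surface, if the arm or the gripper's body presses on something with over 40 N, if the wrist force passes 120 N, or if a joint passes its speed limit or range.

### The arm

A 7-joint arm with a two-finger parallel gripper is mounted at the origin on the work surface. World frame = base frame: x ahead of the robot, y to its left, z up, the work surface at z = 0. Lengths are in m, angles in rad, forces in N, time in s.
With the tool pointing down it reaches from about 0.35 to 0.775 m from the base axis. Payload 3.1 kg.
Tool frame: the origin (TCP) lies midway between the tips of the shut fingers; the grasp point (between the pads) lies 19 mm behind it (r.grip_depth is the distance from the TCP to the grasp point, in m); z points along the fingers, x is the direction in which the jaws open and shut, and the axes are right-handed (so a half turn about z gives the same grasp; the last joint's range is limited). The gripper opens to 85 mm and grips with 20 to 120 N. Pads are 22 mm wide; open, the fingers measure 114 mm over their backs; the gripper's body (76 mm by 85 mm) begins 54 mm behind the grasp point. The pads swing forward as they close: fully open they stand 13 mm farther back than shut.
Start: joints at [1.07, 0.311, 0.014, 1.512, -0.004, 1.319, -0.027], TCP at [0.244, -0.493, 0.231] pointing down, gripper open.
Joint ranges: [-2.7, 2.7], [-0.3, 1.91], [-1.27, 1.3], [0.12, 2.57], [-1.44, 4.58], [0.2, 2.03], [-3.05, 3.05]. Speed limits (rad/s): [2.79, 2.79, 3.14, 3.14, 3.14, 3.14, 3.14].

### API

Orientations are given as a unit quaternion [x, y, z, w].
In Python, from rig import r, imaging gives the robot as it stands.
- The arm moves only by the tool step_arm, never from a script. Its argument "deltas" is text: rows parted by semicolons, each of 6 numbers parted by spaces: the shift along the world's x, y, z in m, then the turn, a rotation vector about the world's x, y, z in rad. In form: x y z rx ry rz; .... A call has exactly 10 rows; each row is the pose to reach, as a shift and turn from the pose commanded when the call began; what a row does not reach only later rows make up. A row lasts 1/10 s, in which the tool goes at most 50 mm and 8.59 degrees, less where a joint would pass 70% of its speed; a pose out of reach is approached as far as the arm can. A call with a gripper value outside its range is refused whole. "jaw" is the gripper's target within -1 to 1 (fully open at 1, half-way at 0, shut at -1), set as the call begins (left out, the last holds). The fingers move at their own pace and stop on an object; "squeeze" is the grip in N (left out, the last holds). Time passes only in rows, so rows that repeat a pose let the fingers close, or fill a call up. It gives the time, the measured TCP pose, the force and the opening at its end, in the units of the state.
- r.sense(): the state, without advancing time (a new reading comes with each control period).
- imaging.get_image(name): name is "side" or "top"; returns the picture (480x640x3 uint8, red, green, blue); there is no depth.
- imaging.camera_params(name): a dict with "mtx" (3x3 intrinsics, pixels), "R" (3x3) and "t" (3): a world point X has camera coordinates R X + t. Camera axes: x right, y down, z forward; pixel columns grow to the right and rows downward; lengths in m; the calibration is good to about 2 mm. A picture is of the moment at which its call begins. camera_params takes no time and is no camera call.
- r.job_done(): hands the job in, once; it reports no verdict.
The state is a dict: "clock": time; "joint_pos": joint angles; "joint_vel": joint speeds; "joint_torque": joint torques, N m; "tool_pos": TCP position; "tcp_rot": TCP orientation; "contact_force": force on the tool from outside, world axes, zero at the start; "wrist_torque": the same for the moment, N m; "finger_gap": finger opening in m.
Only numpy, scipy, OpenCV 4.12 (cv2) and the standard library are available. Lean on these libraries where they do the work, as an engineer would, in place of code of your own. Each camera call takes 0.05 s, during which the arm holds its last target. There are 200 camera calls.

## Working session

There is one attempt and no reset: what is moved stays moved. The work goes in short steps, Python scripts to look and compute and a tool call to move; the robot and the scene stay as the last step left them, time stands still between calls to the robot, and variables do not carry over. Pictures are saved under pics/ and viewed, about 8 in all and at most 12, crops included, and the job is handed in when it is done.

Besides the shell and the picture viewer there is one more tool, called after "Call:" as name(argument=value, ...), one argument or row to a line, values as JSON. step_arm: Moves the arm, as the interface text tells. Its arguments: {"type":"object","properties":{"deltas":{"type":"string"},"jaw":{"type":"number"},"squeeze":{"type":"number"}},"required":["deltas"]}

```bash
mkdir -p pics; ls; python3 - <<'E'
from rig import r, imaging
import cv2,numpy as np
for n in("side","top"):
    im=imaging.get_image(n); cv2.imwrite(f"pics/{n}0.png",im[...,::-1]); p=imaging.camera_params(n)
    print(n,np.round(p["mtx"],1).tolist(),np.round(p["R"],3).tolist(),np.round(p["t"],3).tolist())
    print(-np.array(p["R"]).T@p["t"])
print(r.sense())
E
```

```text
pics
side [[589.7, 0.0, 308.8], [0.0, 589.7, 235.6], [0.0, 0.0, 1.0]] [[0.992, -0.129, -0.007], [-0.105, -0.77, -0.63], [0.076, 0.625, -0.777]] [-0.538, 0.172, 1.841]
[ 0.41166825 -1.08749506  1.53497216]
top [[446.1, 0.0, 320.8], [0.0, 446.1, 239.3], [0.0, 0.0, 1.0]] [[-0.003, -1.0, 0.021], [-0.988, -0.0, -0.154], [0.154, -0.021, -0.988]] [-0.019, 0.559, 1.213]
[0.36594238 0.00724554 1.28462048]
{'clock': 0.1, 'joint_pos': array([ 1.07029205,  0.31162701,  0.01398899,  1.5128704 , -0.00437229,
        1.31919302, -0.02720937]), 'joint_vel': array([ 0.00014465, -0.00105256,  0.0001489 , -0.00336716,  0.00064046,
       -0.00170109,  0.00024988]), 'joint_torque': array([ 1.11283320e-03, -3.80854225e+01,  1.46881943e-01, -2.31239140e+01,
        1.23685197e-02,  8.16065673e-03,  3.13262308e-05]), 'tool_pos': array([ 0.24330536, -0.49254574,  0.23035057]), 'tcp_rot': array([ 8.49395301e-01, -5.27756150e-01, -9.06582394e-04, -4.96859851e-04]), 'contact_force': array([ 0.18243962, -0.28318175, -0.47675276]), 'wrist_torque': array([ 0.00318238,  0.01829891, -0.05100516]), 'finger_gap': 0.085511291798611}
```

View pics/side0.png

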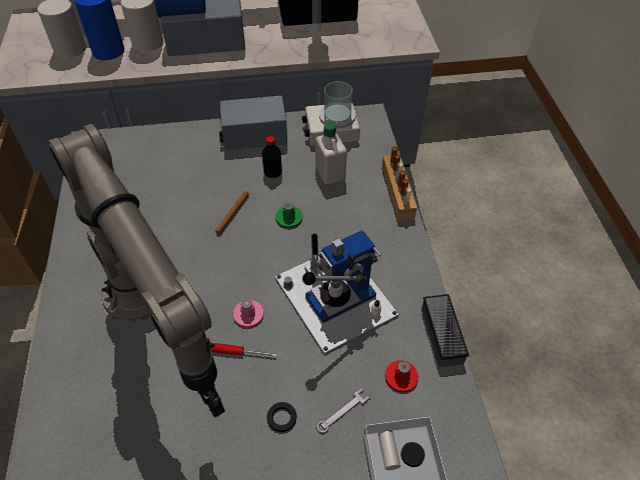

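View pics/top0.png

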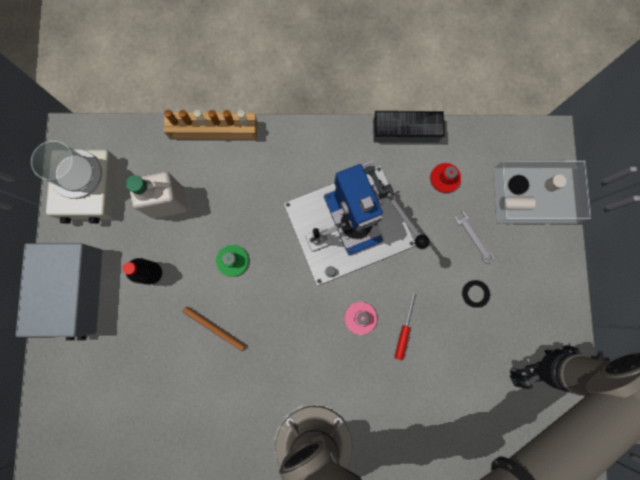

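The top view shows the press plate with corners near (285,203), (380,163), (415,245), (320,284), and the lever ball near (422,241). In the side view the clamp handle stands upright near (315,243). Next I'll measure the plate.

```bash
cat > h.py <<'E'
from rig import r, imaging
import cv2,numpy as np
P={n:imaging.camera_params(n) for n in("side","top")}
def ray(n,uv):
    p=P[n];R=np.array(p["R"]);d=R.T@np.linalg.inv(p["mtx"])@[uv[0],uv[1],1.];return -R.T@p["t"],d
def onz(n,uv,z):
    c,d=ray(n,uv);return c+d*(z-c[2])/d[2]
def two(a,b):
    c1,d1=ray("side",a);c2,d2=ray("top",b)
    s=np.linalg.lstsq(np.c_[d1,-d2],c2-c1,rcond=None)[0];p,q=c1+s[0]*d1,c2+s[1]*d2
    return (p+q)/2,np.linalg.norm(p-q)
def pix(n,X):
    p=P[n];c=np.array(p["R"])@X+p["t"];c=np.array(p["mtx"])@c;return c[:2]/c[2]
E
python3 - <<'E'
from h import *
out=[]
for n,box in(("side",(270,225,130,130)),("top",(280,155,150,135))):
    im=cv2.imread(f"pics/{n}0.png");x,y,w,h=box
    m=((im.min(2)>120)&(im.max(2).astype(int)-im.min(2)<25)).astype(np.uint8)
    k=np.zeros_like(m);k[y:y+h,x:x+w]=m[y:y+h,x:x+w]
    k=cv2.morphologyEx(k,cv2.MORPH_CLOSE,np.ones((5,5)))
    cs=cv2.findContours(k,0,2)[0];c=max(cs,key=cv2.contourArea)
    hull=cv2.convexHull(c);q=cv2.approxPolyDP(hull,6,True)[:,0]
    print(n,q.tolist());W=[onz(n,u,.012) for u in q];print(np.round(W,3).tolist())
    print([round(float(np.linalg.norm(W[i]-W[i-1])),3) for i in range(len(W))])
    c=cv2.resize(im[y:y+h,x:x+w],(400,int(400*h/w)),interpolation=cv2.INTER_CUBIC);out.append(cv2.copyMakeBorder(c,0,400-c.shape[0],0,0,0))
cv2.imwrite("pics/crop.png",np.hstack(out))
E
```

```text
side [[346, 340], [324, 352], [275, 276], [309, 260]]
[[0.617, -0.264, 0.012], [0.548, -0.294, 0.012], [0.434, -0.011, 0.012], [0.548, 0.037, 0.012]]
[0.309, 0.075, 0.306, 0.124]
top [[429, 155], [429, 289], [280, 289], [280, 155]]
[[0.82, -0.345, 0.012], [0.421, -0.329, 0.012], [0.422, 0.096, 0.012], [0.818, 0.1, 0.012]]
[0.445, 0.399, 0.424, 0.396]
```

View pics/crop.png

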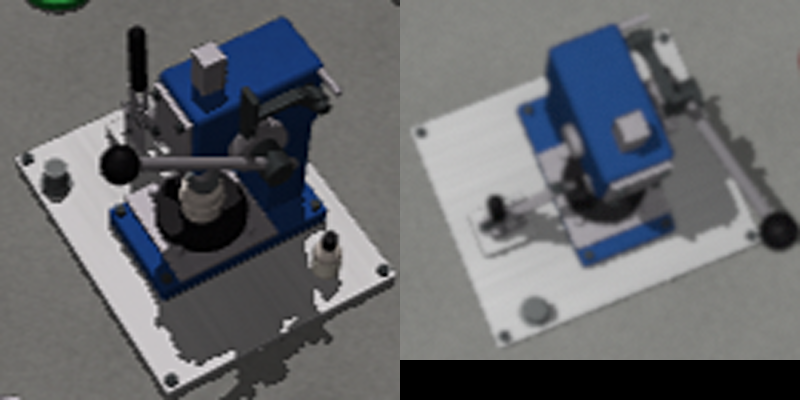

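The crop shows the plate corners, the ball, the ram top and the upright clamp grip clearly in both views. I'll fit the press pose (x, y, yaw) to those points.

```bash
cat >> h.py <<'E'
def side(u,v): return (270+u/3.077,225+v/3.077)
def top(u,v): return (280+u/2.667,155+v/2.667)
from scipy.optimize import least_squares
obs=[("top",top(100,345),(-120,170,12)),("top",top(12,130),(140,170,12)),("top",top(280,27),(140,-140,12)),
("side",side(14,158),(-120,170,12)),("side",side(168,396),(-120,-140,12)),("side",side(395,280),(140,-140,12)),
("side",side(120,163),(-131,-74,309)),("top",top(378,230),(-131,-74,309)),("side",side(208,53),(0,0,293)),("top",top(231,127),(0,0,293))]
def W(q,X):
    c,s=np.cos(q[2]),np.sin(q[2]);X=np.array(X)/1000.;return np.array([q[0]+c*X[0]-s*X[1],q[1]+s*X[0]+c*X[1],X[2]])
E
python3 - <<'E'
from h import *
f=lambda q:np.concatenate([pix(n,W(q,X))-uv for n,uv,X in obs])
s=least_squares(f,[.6,-.1,.4],loss="soft_l1");q=s.x;np.save("q.npy",q);print(q,np.degrees(q[2]));print(np.round(f(q).reshape(-1,2),1).tolist())
print("ball",two(side(120,163),top(378,230)),"ram",two(side(208,53),top(231,127)))
print("grip2.54",W(q,(0,101,155)),"side px",pix("side",W(q,(0,101,155))),side(138,55),"top",pix("top",W(q,(0,101,155))),top(95,205))
for k,X in dict(g0=(0,218,93),tab=(7,-52,276),ball=(-131,-74,309),ball88=(-158,-74,149)).items():print(k,W(q,X).round(4))
E
```

```text
[ 0.60698712 -0.12323917  0.37857032] 21.690481521767108
[[-0.3, 0.7], [-0.3, -1.6], [-3.5, -0.4], [-0.0, -0.5], [-0.8, -0.5], [0.6, -1.2], [-0.6, 0.8], [1.0, 0.5], [0.1, 0.5], [1.8, -0.7]]
ball (array([ 0.51407594, -0.23822378,  0.30893702]), np.float64(0.0006981458383269666)) ram (array([ 0.60680863, -0.11945116,  0.28991907]), np.float64(0.0013231375928227786))
grip2.54 [ 0.56965828 -0.02939058  0.155     ] side px [318.70788617 248.27924073] (314.84887877803055, 242.87455313617158) top [325.53817043 228.71505546] (315.620547431571, 231.86539182602175)
g0 [0.5264 0.0793 0.093 ]
tab [ 0.6327 -0.169   0.276 ]
ball [ 0.5126 -0.2404  0.309 ]
ball88 [ 0.4875 -0.2504  0.149 ]
```

```bash
python3 - <<'E'
from h import *
q=np.load("q.npy");c,s=np.cos(q[2]),np.sin(q[2])
def inv(X):d=X[:2]-q[:2];return np.array([c*d[0]+s*d[1],-s*d[0]+c*d[1],X[2]])*1000
for a,b in(((138,30),(95,199)),((138,85),(97,222))):
    X,e=two(side(*a),top(*b));print(X.round(4),e,inv(X).round(1))
for y,z in((218,93),(210,122),(199,139),(187,149),(173,155),(157,158),(139,160),(120,159),(101,155)):print((W(q,(0,y,z))).round(3))
E
```

```text
[ 0.5615 -0.0035  0.1883] 0.0002782788049316958 [  2.  128.  188.3]
[ 0.5572 -0.0061  0.1039] 0.00851555200124739 [ -2.9 127.3 103.9]
[0.526 0.079 0.093]
[0.529 0.072 0.122]
[0.533 0.062 0.139]
[0.538 0.051 0.149]
[0.543 0.038 0.155]
[0.549 0.023 0.158]
[0.556 0.006 0.16 ]
[ 0.563 -0.012  0.159]
[ 0.57  -0.029  0.155]
```

Call:
step_arm(
  deltas="0 0.03 0.04 0 0 0.13; 0 0.06 0.08 0 0 0.27; 0 0.09 0.12 0 0 0.4; 0.02 0.13 0.15 0 0 0.55; 0.05 0.17 0.17 0 0 0.7; 0.08 0.21 0.19 0 0 0.85; 0.11 0.25 0.2 0 0 1.0; 0.14 0.29 0.2 0 0 1.15; 0.17 0.33 0.2 0 0 1.3; 0.2 0.37 0.2 0 0 1.44",
  jaw=1,
)

```text
clock: 1.1
tool_pos: [0.4371, -0.1311, 0.4313]
tcp_rot: [0.986, 0.166, 0.0, 0.0]
contact_force: [0.7, -0.6, -0.2]
finger_gap: 0.0852
```

Call:
step_arm(
  deltas="0.02 0.025 -0.01 0 0 0.02; 0.04 0.05 -0.02 0 0 0.05; 0.06 0.08 -0.04 0 0 0.05; 0.08 0.1 -0.07 0 0 0.05; 0.1 0.115 -0.1 0 0 0.05; 0.118 0.119 -0.13 0 0 0.05; 0.118 0.119 -0.16 0 0 0.05; 0.118 0.119 -0.18 0 0 0.05; 0.118 0.119 -0.19 0 0 0.05; 0.118 0.119 -0.19 0 0 0.05",
)

```text
clock: 2.1
tool_pos: [0.5533, -0.014, 0.2396]
tcp_rot: [0.982, 0.188, -0.002, -0.0]
contact_force: [0.0, 0.1, -0.1]
finger_gap: 0.0854
```

```bash
python3 - <<'E'
from h import *
o=[]
for n,(x,y,w,h) in(("side",(270,190,130,130)),("top",(260,155,130,130))):
    im=imaging.get_image(n)[...,::-1];o.append(cv2.resize(im[y:y+h,x:x+w],(400,400),interpolation=cv2.INTER_CUBIC))
cv2.imwrite("pics/a.png",np.hstack(o))
E
```

```text
(no output)
```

View pics/a.png

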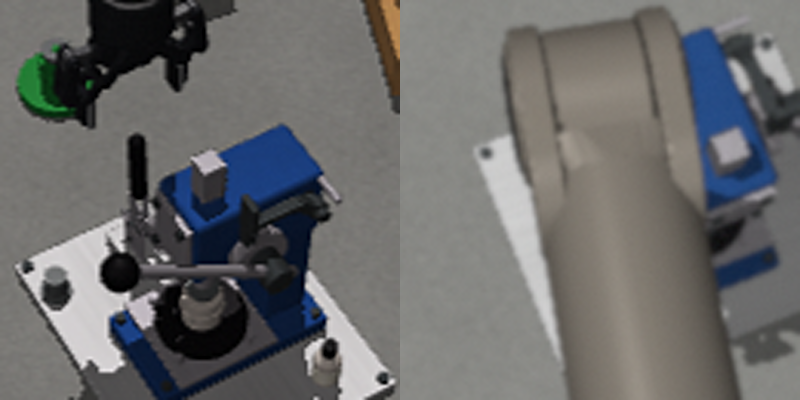

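The fingers straddle the upright black handle: their tips are at crop (90,122) and (175,88), with the handle top at (137,135). I'll descend and grip.

Call:
step_arm(
  deltas="0 0 0 0 0 0; 0 0 -0.02 0 0 0; 0 0 -0.04 0 0 0; 0 0 -0.06 0 0 0; 0 0 -0.08 0 0 0; 0 0 -0.095 0 0 0; 0 0 -0.095 0 0 0; 0 0 -0.095 0 0 0; 0 0 -0.095 0 0 0; 0 0 -0.095 0 0 0",
)

```text
clock: 3.2
tool_pos: [0.5554, -0.0136, 0.1477]
tcp_rot: [0.982, 0.188, 0.001, 0.0]
contact_force: [-0.4, 0.3, 0.3]
finger_gap: 0.0856
```

Call:
step_arm(
  deltas="0 0 0 0 0 0; 0 0 0 0 0 0; 0 0 0 0 0 0; 0 0 0 0 0 0; 0 0 0 0 0 0; 0 0 0 0 0 0; 0 0 0 0 0 0; 0 0 0 0 0 0; 0 0 0 0 0 0; 0 0 0 0 0 0",
  jaw=-1,
  squeeze=25,
)

```text
clock: 4.2
tool_pos: [0.5609, -0.0106, 0.1477]
tcp_rot: [0.982, 0.189, 0.008, -0.001]
contact_force: [13.3, 4.3, -5.8]
finger_gap: 0.0177
```

Call:
step_arm(
  deltas="0.0055 0.002 0 0 0 0; 0.003 0.008 0.001 0 0 0; 0.001 0.014 0.001 0 0 0; -0.003 0.024 0 0 0 0; -0.007 0.033 -0.002 0 0 0; -0.01 0.041 -0.003 0 0 0; -0.013 0.049 -0.005 0 0 0; -0.016 0.056 -0.008 0 0 0; -0.018 0.063 -0.012 0 0 0; -0.018 0.063 -0.012 0 0 0",
)

```text
clock: 5.2
tool_pos: [0.5373, 0.0511, 0.1357]
tcp_rot: [0.982, 0.189, 0.002, -0.0]
contact_force: [1.8, 0.9, 6.4]
finger_gap: 0.0172
```

Call:
step_arm(
  deltas="-0.002 0.006 -0.005 0 0 0; -0.005 0.012 -0.011 0 0 0; -0.007 0.018 -0.02 0 0 0; -0.009 0.023 -0.029 0 0 0; -0.011 0.028 -0.041 0 0 0; -0.012 0.031 -0.052 0 0 0; -0.013 0.032 -0.061 0 0 0; -0.013 0.032 -0.064 0 0 0; -0.013 0.032 -0.067 0 0 0; -0.013 0.032 -0.067 0 0 0",
)

```text
clock: 6.2
tool_pos: [0.5241, 0.0839, 0.0678]
tcp_rot: [0.982, 0.189, 0.001, -0.001]
contact_force: [2.4, 4.4, 4.7]
finger_gap: 0.0171
```

Call:
step_arm(
  deltas="0 0 -0.004 0 0 0; 0 0 -0.006 0 0 0; 0 0 -0.006 0 0 0; 0 0 -0.006 0 0 0; 0 0 -0.006 0 0 0; 0 0 -0.006 0 0 0; 0 0 -0.006 0 0 0; 0 0 -0.006 0 0 0; 0 0 -0.006 0 0 0; 0 0 -0.006 0 0 0",
)

```text
clock: 7.2
tool_pos: [0.5243, 0.084, 0.0634]
tcp_rot: [0.982, 0.189, 0.002, -0.001]
contact_force: [-1.5, 5.0, 13.2]
finger_gap: 0.0174
```

Call:
step_arm(
  deltas="0 0 0 0 0 0; 0 0 0 0 0 0; 0 0 0 0 0 0; 0 0 0 0 0 0; 0 0 0 0 0 0; 0 0 0.02 0 0 0; 0 0 0.04 0 0 0; 0 0 0.06 0 0 0; 0 0 0.08 0 0 0; 0 0 0.08 0 0 0",
  jaw=1,
)

```text
clock: 8.2
tool_pos: [0.5256, 0.0819, 0.144]
tcp_rot: [0.982, 0.188, 0.003, 0.0]
contact_force: [0.4, 1.1, -0.1]
finger_gap: 0.0852
```

Call:
step_arm(
  deltas="0 0 0 0 0 0; 0 0 0 0 0 0; 0 0 0 0 0 0; 0 0 0 0 0 0; 0 0 0 0 0 0; 0 0 0 0 0 0; 0 0 0 0 0 0; 0 0 -0.01 0 0 0; 0 0 -0.02 0 0 0; 0 0 -0.027 0 0 0",
  jaw=-1,
)

```text
clock: 9.2
tool_pos: [0.5226, 0.081, 0.1127]
tcp_rot: [0.982, 0.188, -0.001, -0.0]
contact_force: [-0.7, 0.0, -0.5]
finger_gap: -0.0002
```

```bash
python3 - <<'E'
from h import *
o=[]
for n,(x,y,w,h) in(("side",(270,190,130,130)),("top",(260,155,130,130))):
    im=imaging.get_image(n)[...,::-1];o.append(cv2.resize(im[y:y+h,x:x+w],(400,400),interpolation=cv2.INTER_CUBIC))
cv2.imwrite("pics/b.png",np.hstack(o))
E
```

```text
(no output)
```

View pics/b.png

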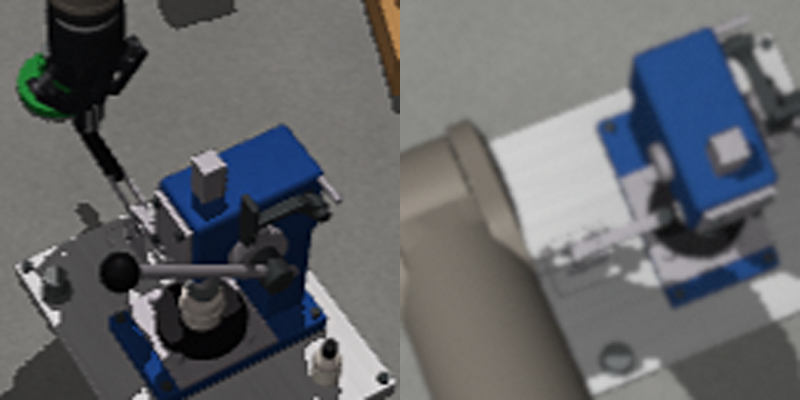

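The handle now points left and the hold-down arm is lowered over the flange. A push from above with the shut fingers will show whether it is on its stop: its top should stand at z ≈ 0.102.

Call:
step_arm(
  deltas="0 0 -0.003 0 0 0; 0 0 -0.006 0 0 0; 0 0 -0.009 0 0 0; 0 0 -0.012 0 0 0; 0 0 -0.014 0 0 0; 0 0 -0.016 0 0 0; 0 0 -0.016 0 0 0; 0 0 -0.016 0 0 0; 0 0 -0.016 0 0 0; 0 0 -0.016 0 0 0",
)

```text
clock: 10.3
tool_pos: [0.5236, 0.0816, 0.0988]
tcp_rot: [0.982, 0.188, 0.0, -0.0]
contact_force: [-1.5, 0.6, 4.9]
finger_gap: 0.0001
```

The fingers met the handle at z 0.099 with 4.9 N and no further yielding, so it is on its stop. Next is the catch: rise, cross over the press and come down in front of the tab.

Call:
step_arm(
  deltas="0 0 0.03 0 0 0; 0 0 0.07 0 0 0; 0 0 0.11 0 0 0; 0 0 0.15 0 0 0; 0 0 0.19 0 0 0; 0 -0.01 0.23 0 0 0; 0.01 -0.03 0.26 0 0 0; 0.01 -0.06 0.29 0 0 0; 0.015 -0.09 0.3 0 0 0; 0.02 -0.12 0.3 0 0 0",
)

```text
clock: 11.3
tool_pos: [0.5446, -0.0399, 0.4002]
tcp_rot: [0.982, 0.188, 0.002, 0.001]
contact_force: [0.3, -0.7, 0.5]
finger_gap: 0.0003
```

Call:
step_arm(
  deltas="0.01 -0.03 0 0 0 0; 0.02 -0.06 0 0 0 0; 0.03 -0.09 0 0 0 0; 0.04 -0.12 0 0 0 0; 0.05 -0.14 0 0 0 0; 0.05 -0.14 0 0 0 0; 0.05 -0.14 0 0 0 0; 0.05 -0.14 0 0 0 0; 0.05 -0.14 0 0 0 0; 0.05 -0.14 0 0 0 0",
)

```text
clock: 12.3
tool_pos: [0.5933, -0.1776, 0.3988]
tcp_rot: [0.982, 0.189, 0.0, 0.0]
contact_force: [-0.1, -0.1, 0.3]
finger_gap: -0.0
```

```bash
python3 - <<'E'
from h import *
q=np.load("q.npy");o=[]
print(r.sense()["joint_pos"].round(2),r.sense()["tool_pos"].round(4),"target",W(q,(-28,-49,400)))
for n,(x,y,w,h) in(("side",(270,170,150,150)),("top",(290,135,150,150))):
    im=imaging.get_image(n)[...,::-1];o.append(cv2.resize(im[y:y+h,x:x+w],(400,400),interpolation=cv2.INTER_CUBIC))
cv2.imwrite("pics/c.png",np.hstack(o))
E
```

```text
[ 0.5   0.5  -0.47  0.88  0.22  1.81  0.51] [ 0.5933 -0.1776  0.3988] target [ 0.59907971 -0.17911827  0.4       ]
```

View pics/c.png

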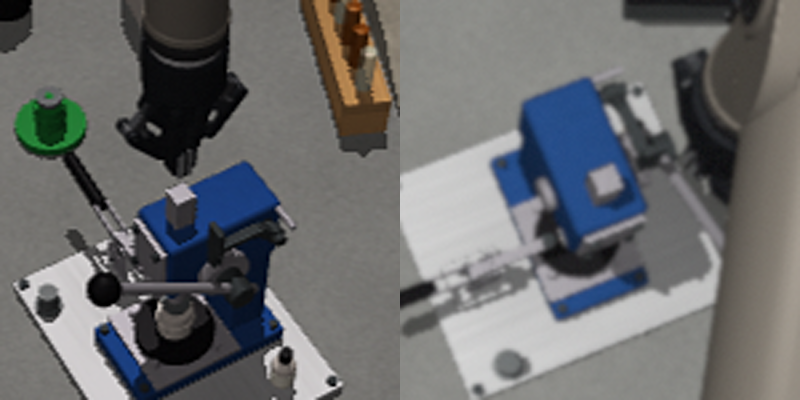

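The arm is over the press: fingertip at side crop (183,175), tab at (215,238). The handle lies down to the left. I'll descend in front of the tab.

Call:
step_arm(
  deltas="0.004 -0.002 -0.02 0 0 0; 0.004 -0.002 -0.04 0 0 0; 0.004 -0.002 -0.06 0 0 0; 0.004 -0.002 -0.08 0 0 0; 0.004 -0.002 -0.1 0 0 0; 0.004 -0.002 -0.115 0 0 0; 0.004 -0.002 -0.125 0 0 0; 0.004 -0.002 -0.133 0 0 0; 0.004 -0.002 -0.133 0 0 0; 0.004 -0.002 -0.133 0 0 0",
)

```text
clock: 13.4
tool_pos: [0.5978, -0.1807, 0.266]
tcp_rot: [0.982, 0.188, 0.001, 0.0]
contact_force: [-0.3, 0.0, 1.0]
finger_gap: 0.0001
```

```bash
python3 - <<'E'
from h import *
q=np.load("q.npy");s=r.sense();t=s["tool_pos"];print(t.round(4),s["contact_force"].round(1),s["joint_pos"].round(2))
for th in(0,.3,.6,.9,1.2,1.5,1.75):
    a=np.arctan2(48,-78)-th;X=W(q,(85+92*np.cos(a)-6,-49,228+92*np.sin(a)-3));print(th,(X-t).round(3))
E
```

```text
[ 0.5978 -0.1807  0.266 ] [-0.3  0.   1. ] [ 0.55  0.5  -0.47  1.21  0.22  1.49  0.49]
0 [0.028 0.012 0.007]
0.3 [0.044 0.019 0.028]
0.6 [0.066 0.027 0.043]
0.9 [0.091 0.037 0.05 ]
1.2 [0.116 0.047 0.05 ]
1.5 [0.14  0.057 0.041]
1.75 [0.158 0.064 0.028]
```

Call:
step_arm(
  deltas="0.014 0.006 0 0 0 0; 0.028 0.012 0.006 0 0 0; 0.036 0.016 0.017 0.01 -0.03 0; 0.044 0.019 0.028 0.02 -0.05 0; 0.055 0.023 0.036 0.03 -0.08 0; 0.066 0.027 0.043 0.04 -0.1 0; 0.078 0.032 0.047 0.05 -0.13 0; 0.091 0.037 0.05 0.06 -0.16 0; 0.104 0.042 0.05 0.07 -0.19 0; 0.116 0.047 0.05 0.08 -0.21 0",
)

```text
clock: 14.4
tool_pos: [0.7147, -0.133, 0.3157]
tcp_rot: [0.976, 0.187, 0.112, -0.02]
contact_force: [-0.0, -0.4, 0.0]
finger_gap: -0.0
```

Call:
step_arm(
  deltas="0.012 0.005 -0.004 0.01 -0.03 0; 0.024 0.01 -0.009 0.03 -0.07 0; 0.034 0.014 -0.015 0.04 -0.1 0; 0.042 0.017 -0.022 0.04 -0.1 0; 0.042 0.017 -0.022 0.04 -0.1 0; 0.042 0.017 -0.022 0.04 -0.1 0; 0.042 0.017 -0.022 0.04 -0.1 0; 0.02 0.008 0.02 0.04 -0.1 0; -0.02 -0.008 0.06 0 0 0; -0.06 -0.024 0.08 0 0 0",
)

```text
clock: 15.4
tool_pos: [0.661, -0.1517, 0.3922]
tcp_rot: [0.975, 0.19, 0.111, -0.022]
contact_force: [0.3, -0.8, 1.1]
finger_gap: -0.0002
```

```bash
python3 - <<'E'
from h import *
o=[]
print(r.sense()["joint_pos"].round(2),r.sense()["contact_force"].round(1))
for n,(x,y,w,h) in(("side",(270,170,150,150)),("top",(290,135,150,150))):
    im=imaging.get_image(n)[...,::-1];o.append(cv2.resize(im[y:y+h,x:x+w],(400,400),interpolation=cv2.INTER_CUBIC))
cv2.imwrite("pics/d.png",np.hstack(o))
E
```

```text
[ 0.56  0.48 -0.53  0.95  0.13  1.56  0.5 ] [ 0.3 -0.8  1.1]
```

View pics/d.png

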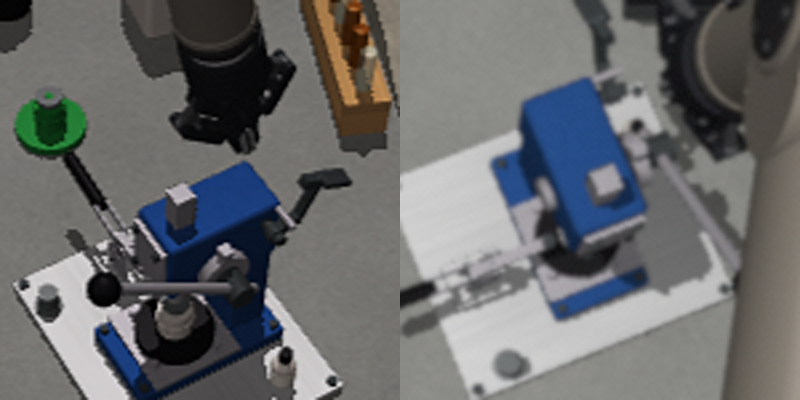

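The side crop shows the catch thrown right back, with its hook at (325,180) behind the head, and the lever is still up. Now I'll work out the lever grasp, with the jaws across the swing plane.

```bash
python3 - <<'E'
from h import *
from scipy.spatial.transform import Rotation as Ro
q=np.load("q.npy");s=r.sense();t=s["tool_pos"];R0=Ro.from_quat(s["tcp_rot"])
for yaw in(q[2]-np.pi/2,q[2]+np.pi/2):
    T=Ro.from_euler("z",yaw)*Ro.from_euler("x",np.pi);print((T*R0.inv()).as_rotvec().round(3))
print(t.round(4),(W(q,(-131,-74,400))-t).round(3))
b0=W(q,(-131,-74,309))
for th in(.1,.2,.3,.4,.5,.6,.7,.8,.88,.92,.95):
    a=np.radians(35)-th;print(th,(W(q,(25-190*np.cos(a),-74,200+190*np.sin(a)))-b0).round(3))
E
```

```text
[ 0.111  0.228 -1.558]
[-0.228  0.111  1.569]
[ 0.6574 -0.1594  0.3977] [-0.145 -0.081  0.002]
0.1 [-0.009 -0.004 -0.016]
0.2 [-0.017 -0.007 -0.033]
0.3 [-0.023 -0.009 -0.051]
0.4 [-0.028 -0.011 -0.069]
0.5 [-0.031 -0.012 -0.088]
0.6 [-0.032 -0.013 -0.107]
0.7 [-0.031 -0.012 -0.126]
0.8 [-0.028 -0.011 -0.145]
0.88 [-0.025 -0.01  -0.16 ]
0.92 [-0.023 -0.009 -0.167]
0.95 [-0.022 -0.009 -0.172]
```

Call:
step_arm(
  deltas="-0.014 -0.008 0.01 0.01 0.021 -0.14; -0.029 -0.016 0.02 0.02 0.041 -0.28; -0.043 -0.024 0.03 0.03 0.062 -0.42; -0.058 -0.032 0.03 0.04 0.082 -0.56; -0.072 -0.04 0.03 0.05 0.103 -0.7; -0.087 -0.048 0.03 0.06 0.123 -0.84; -0.101 -0.056 0.03 0.07 0.144 -0.98; -0.116 -0.064 0.03 0.08 0.164 -1.12; -0.13 -0.072 0.03 0.09 0.185 -1.26; -0.145 -0.081 0.03 0.1 0.205 -1.4",
  jaw=1,
)

```text
clock: 16.5
tool_pos: [0.5131, -0.2365, 0.4208]
tcp_rot: [0.869, -0.495, 0.011, -0.006]
contact_force: [0.5, 0.4, 0.4]
finger_gap: 0.0851
```

```bash
python3 - <<'E'
from h import *
from scipy.spatial.transform import Rotation as Ro
q=np.load("q.npy");s=r.sense();t=s["tool_pos"];R0=Ro.from_quat(s["tcp_rot"])
T=Ro.from_euler("z",q[2]-np.pi/2)*Ro.from_euler("x",np.pi);print((T*R0.inv()).as_rotvec().round(3))
print(t.round(4),(W(q,(-131,-74,295))-t).round(3),s["joint_pos"].round(2))
E
```

```text
[ 0.003  0.026 -0.157]
[ 0.5131 -0.2365  0.4208] [-0.001 -0.004 -0.126] [ 0.57  0.33 -0.25  1.04  0.07  1.76 -0.69]
```

Call:
step_arm(
  deltas="0 -0.002 0 0 0.01 -0.08; 0 -0.003 -0.01 0 0.026 -0.157; 0 -0.003 -0.03 0 0.026 -0.157; 0 -0.003 -0.05 0 0.026 -0.157; 0 -0.003 -0.07 0 0.026 -0.157; 0 -0.003 -0.09 0 0.026 -0.157; 0 -0.003 -0.11 0 0.026 -0.157; 0 -0.003 -0.125 0 0.026 -0.157; 0 -0.003 -0.132 0 0.026 -0.157; 0 -0.003 -0.132 0 0.026 -0.157",
)

```text
clock: 17.5
tool_pos: [0.5126, -0.2393, 0.2884]
tcp_rot: [0.829, -0.559, 0.0, 0.002]
contact_force: [-0.5, 0.7, 0.3]
finger_gap: 0.0854
```

Call:
step_arm(
  deltas="0 0 0 0 0 0; 0 0 0 0 0 0; 0 0 0 0 0 0; 0 0 0 0 0 0; 0 0 0 0 0 0; 0 0 0 0 0 0; 0 0 0 0 0 0; 0 0 0 0 0 0; 0 0 0 0 0 0; 0 0 0 0 0 0",
  jaw=-1,
  squeeze=50,
)

```text
clock: 18.5
tool_pos: [0.5132, -0.2393, 0.2913]
tcp_rot: [0.829, -0.559, 0.002, 0.001]
contact_force: [-2.0, 1.5, 5.5]
finger_gap: 0.0316
```

```bash
python3 - <<'E'
from h import *
o=[]
for n,(x,y,w,h) in(("side",(270,170,150,150)),("top",(320,155,150,150))):
    im=imaging.get_image(n)[...,::-1];o.append(cv2.resize(im[y:y+h,x:x+w],(400,400),interpolation=cv2.INTER_CUBIC))
cv2.imwrite("pics/e.png",np.hstack(o))
E
```

```text
(no output)
```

View pics/e.png

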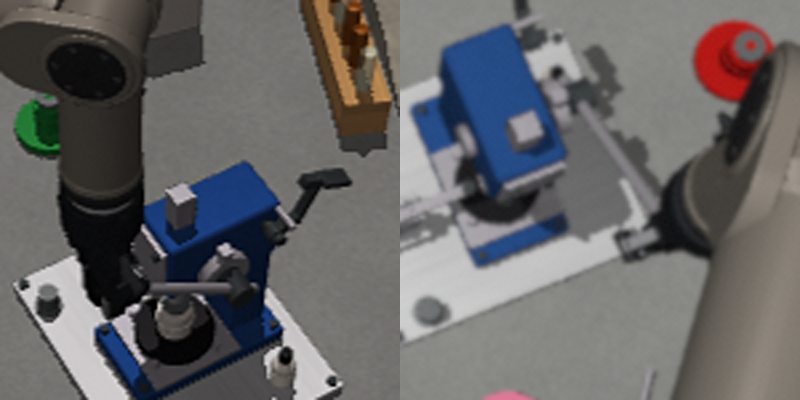

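The ball is held in the jaws (gap 31.6 mm) and the rod runs on from them towards the hinge at crop (240,290). I'll pull the lever along its arc.

Call:
step_arm(
  deltas="-0.004 -0.002 -0.008 0 0 0; -0.009 -0.004 -0.016 0 0 0; -0.013 -0.005 -0.024 0 0 0; -0.017 -0.007 -0.033 0 0 0; -0.02 -0.008 -0.042 0 0 0; -0.023 -0.009 -0.051 0 0 0; -0.026 -0.01 -0.06 0 0 0; -0.028 -0.011 -0.069 0 0 0; -0.03 -0.012 -0.078 0 0 0; -0.031 -0.012 -0.088 0 0 0",
  squeeze=80,
)

```text
clock: 19.6
tool_pos: [0.4735, -0.2552, 0.2023]
tcp_rot: [0.827, -0.563, -0.004, 0.006]
contact_force: [-20.5, -0.7, 11.2]
finger_gap: 0.0298
```

Call:
step_arm(
  deltas="-0.001 0 -0.01 0 0 0; -0.001 -0.001 -0.019 0 0 0; -0.001 -0.001 -0.028 0 0 0; 0 0 -0.038 0 0 0; 0.001 0 -0.047 0 0 0; 0.003 0.001 -0.057 0 0 0; 0.005 0.002 -0.065 0 0 0; 0.006 0.002 -0.072 0 0 0; 0.007 0.002 -0.076 0 0 0; 0.007 0.002 -0.076 0 0 0",
)

```text
clock: 20.6
tool_pos: [0.4622, -0.2606, 0.1183]
tcp_rot: [0.825, -0.565, -0.018, 0.018]
contact_force: [-37.1, -11.2, 1.5]
finger_gap: 0.0001
```

```bash
python3 - <<'E'
from h import *
q=np.load("q.npy");c,s=np.cos(q[2]),np.sin(q[2]);t=r.sense();X=t["tool_pos"]+[0,0,.019];d=X[:2]-q[:2]
p=np.array([c*d[0]+s*d[1],-s*d[0]+c*d[1],X[2]])*1000;print(p.round(1),"lever",np.radians(35)-np.arctan2(p[2]-200,25-p[0]),"rad",np.hypot(p[2]-200,25-p[0]),t["contact_force"].round(1),t["wrist_torque"].round(2))
o=[]
for n,(x,y,w,h) in(("side",(270,170,150,150)),("side",(320,240,50,50))):
    im=imaging.get_image(n)[...,::-1];o.append(cv2.resize(im[y:y+h,x:x+w],(400,400),interpolation=cv2.INTER_CUBIC))
cv2.imwrite("pics/f.png",np.hstack(o))
E
```

```text
[-185.3  -74.1  137.3] lever 0.9005622446563559 rad 219.4545541986036 [-37.1 -11.2   1.5] [-2.1   6.95  0.16]
```

View pics/f.png

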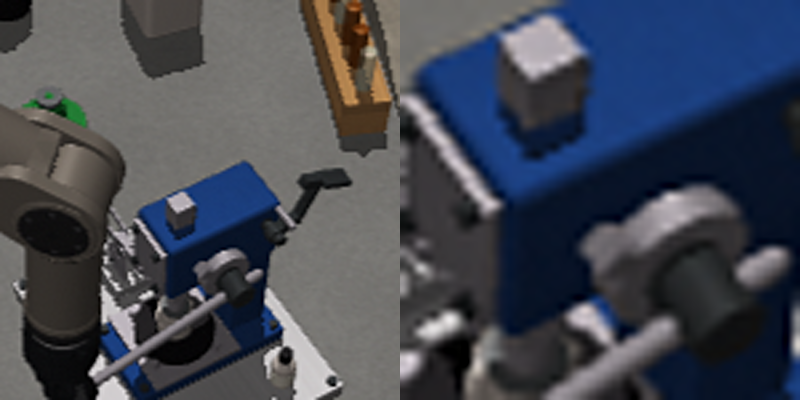

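The jaws slipped off the front of the ball as the lever turned: they are shut, with 37 N pushing them towards the robot. The lever is still down for now. I'll back away to unload it, rise, and then push the rod down from above just behind the ball, which can't slip the same way.

Call:
step_arm(
  deltas="-0.01 -0.004 0 0 0 0; -0.02 -0.008 0 0 0 0; -0.03 -0.012 0 0 0 0; -0.04 -0.016 0 0 0 0; -0.05 -0.02 0 0 0 0; -0.06 -0.024 0 0 0 0; -0.07 -0.028 0 0 0 0; -0.075 -0.03 0 0 0 0; -0.075 -0.03 0 0 0 0; -0.075 -0.03 0 0 0 0",
)

```text
clock: 21.7
tool_pos: [0.4147, -0.2795, 0.1265]
tcp_rot: [0.829, -0.559, 0.002, 0.001]
contact_force: [-0.4, -0.6, 0.2]
finger_gap: -0.0002
```

Call:
step_arm(
  deltas="0 0 0.03 0 0 0; 0 0 0.07 0 0 0; 0 0 0.11 0 0 0; 0 0 0.15 0 0 0; 0 0 0.19 0 0 0; 0 0 0.23 0 0 0; 0 0 0.25 0 0 0; 0 0 0.25 0 0 0; 0 0 0.25 0 0 0; 0 0 0.25 0 0 0",
)

```text
clock: 22.7
tool_pos: [0.4139, -0.2792, 0.3746]
tcp_rot: [0.829, -0.559, 0.0, 0.001]
contact_force: [1.0, -0.5, -0.4]
finger_gap: 0.0001
```

```bash
python3 - <<'E'
from h import *
q=np.load("q.npy");t=r.sense();print(t["tool_pos"].round(4),t["contact_force"].round(1),t["joint_pos"].round(2))
print("lever0 rod pt r150 top",(W(q,(25-150*np.cos(np.radians(35)),-74,200+150*np.sin(np.radians(35))+9))-t["tool_pos"]).round(3))
o=[]
for n,(x,y,w,h) in(("side",(270,170,150,150)),("top",(320,155,150,150))):
    im=imaging.get_image(n)[...,::-1];o.append(cv2.resize(im[y:y+h,x:x+w],(400,400),interpolation=cv2.INTER_CUBIC))
cv2.imwrite("pics/g.png",np.hstack(o))
E
```

```text
[ 0.4139 -0.2792  0.3746] [ 1.  -0.5 -0.4] [ 0.71  0.18 -0.19  1.34  0.04  1.63 -0.66]
lever0 rod pt r150 top [ 0.13   0.051 -0.08 ]
```

View pics/g.png

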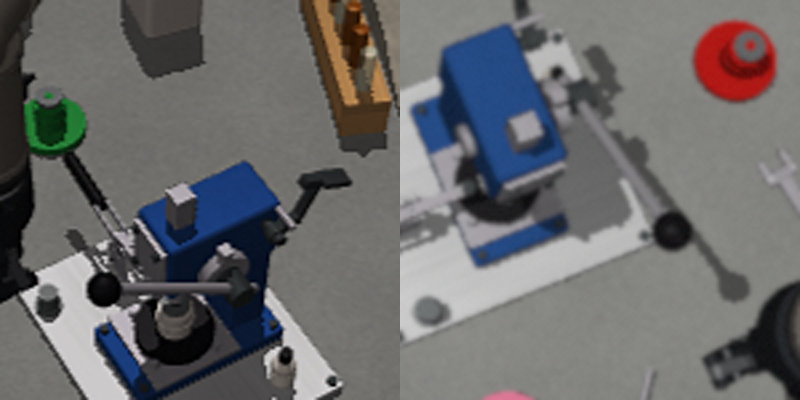

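The lever has sprung back up, with the ball at side crop (103,290). The catch is still back and the clamp still down. I'll move above the rod behind the ball with the fingers shut.

Call:
step_arm(
  deltas="0.03 0.012 0 0 0 0; 0.06 0.024 0 0 0 0; 0.09 0.036 0 0 0 0; 0.115 0.045 0 0 0 0; 0.132 0.052 0 0 0 0; 0.132 0.052 -0.01 0 0 0; 0.132 0.052 -0.025 0 0 0; 0.132 0.052 -0.04 0 0 0; 0.132 0.052 -0.055 0 0 0; 0.132 0.052 -0.065 0 0 0",
)

```text
clock: 23.8
tool_pos: [0.5442, -0.2285, 0.3091]
tcp_rot: [0.829, -0.56, 0.0, 0.002]
contact_force: [-0.4, -0.3, -0.4]
finger_gap: 0.0001
```

Call:
step_arm(
  deltas="-0.003 -0.001 -0.008 0 0 0; -0.006 -0.002 -0.016 0 0 0; -0.009 -0.004 -0.024 0 0 0; -0.012 -0.005 -0.032 0 0 0; -0.015 -0.006 -0.04 0 0 0; -0.017 -0.007 -0.049 0 0 0; -0.019 -0.008 -0.058 0 0 0; -0.021 -0.008 -0.067 0 0 0; -0.023 -0.009 -0.076 0 0 0; -0.024 -0.009 -0.085 0 0 0",
)

```text
clock: 24.8
tool_pos: [0.5214, -0.2389, 0.2281]
tcp_rot: [0.828, -0.56, 0.004, 0.002]
contact_force: [-2.6, -0.2, 7.2]
finger_gap: -0.0001
```

```bash
cat > st.py <<'E'
from h import *
q=np.load("q.npy");c,s=np.cos(q[2]),np.sin(q[2]);t=r.sense();X=t["tool_pos"];d=X[:2]-q[:2]
p=np.array([c*d[0]+s*d[1],-s*d[0]+c*d[1],X[2]])*1000
for e in(-11,0,11):
    D=np.hypot(p[2]-200,25-p[0]-e);print(e,"lever",np.radians(35)-np.arctan2(p[2]-200,25-p[0]-e)+np.arcsin(6/D))
print(p.round(1),t["contact_force"].round(1),t["wrist_torque"].round(2),t["clock"])
E
python3 st.py
```

```text
-11 lever 0.4721770496259369
0 lever 0.46202347297061086
11 lever 0.4502850802855399
[-122.3  -75.8  228.1] [-2.6 -0.2  7.2] [-0.36  0.83 -0.01] 24.8
```

Call:
step_arm(
  deltas="0 0 -0.009 0 0 0; 0 0 -0.018 0 0 0; 0 0 -0.027 0 0 0; 0.001 0 -0.036 0 0 0; 0.002 0.001 -0.045 0 0 0; 0.003 0.001 -0.053 0 0 0; 0.004 0.002 -0.06 0 0 0; 0.004 0.002 -0.066 0 0 0; 0.004 0.002 -0.07 0 0 0; 0.004 0.002 -0.07 0 0 0",
)

```text
clock: 25.8
tool_pos: [0.5251, -0.2376, 0.1608]
tcp_rot: [0.828, -0.56, 0.004, 0.003]
contact_force: [-8.1, 0.5, 20.1]
finger_gap: -0.0003
```

```bash
python3 st.py
```

```text
-11 lever 0.8971950148722618
0 lever 0.9181059960699176
11 lever 0.94221469471214
[-118.4  -76.   160.8] [-8.1  0.5 20.1] [0.05 1.83 0.06] 25.8
```

Call:
step_arm(
  deltas="0 0 -0.002 0 0 0; 0 0 -0.004 0 0 0; 0 0 -0.006 0 0 0; 0 0 -0.006 0 0 0; 0 0 -0.006 0 0 0; 0 0 -0.006 0 0 0; 0 0 -0.006 0 0 0; 0 0 -0.006 0 0 0; 0 0 -0.006 0 0 0; 0 0 -0.006 0 0 0",
)

```text
clock: 26.8
tool_pos: [0.5261, -0.2373, 0.1569]
tcp_rot: [0.828, -0.56, 0.005, 0.003]
contact_force: [-10.3, 0.9, 24.2]
finger_gap: -0.0
```

```bash
python3 st.py; python3 - <<'E'
from h import *
im=imaging.get_image("side")[...,::-1]
o=[cv2.resize(im[y:y+h,x:x+w],(400,400),interpolation=cv2.INTER_CUBIC) for x,y,w,h in((270,170,150,150),(310,250,60,60))]
cv2.imwrite("pics/i.png",np.hstack(o))
E
```

```text
-11 lever 0.9226018533522111
0 lever 0.9452975794232084
11 lever 0.9714303815357201
[-117.3  -76.   156.9] [-10.3   0.9  24.2] [0.34 1.96 0.02] 26.8
```

View pics/i.png

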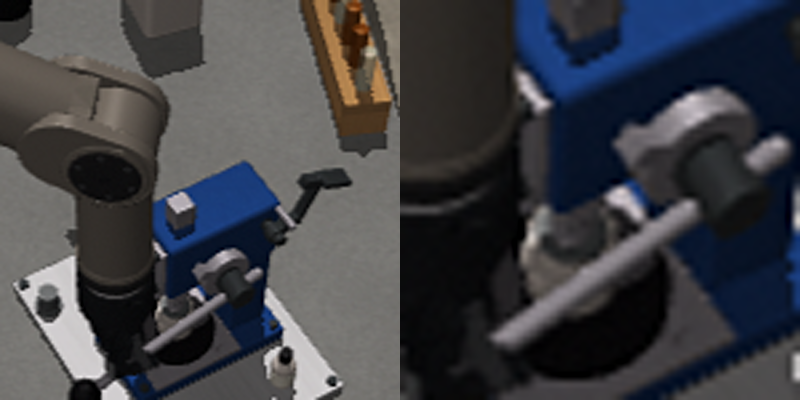

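The side view shows the rod down under the fingers, the ram nose in the sleeve, the catch back at (325,180), and the bench items unmoved. The lever reads 0.92–0.95 rad and the push is well above what a fully home bush needs. I'll hand in while still pushing.

```bash
python3 st.py|tail -1; python3 -c "
from rig import r
print(r.job_done()); s=r.sense(); print(s['clock'],s['tool_pos'],s['contact_force'])"
```

```text
[-117.3  -76.   156.9] [-9.7  1.9 25.3] [0.3  2.   0.01] 26.85
the job is handed in; nothing more can be done
None
the job is handed in; nothing more can be done
```

I clamped the gland, threw the safety catch right back, pulled the lever down and handed the job in at about 27 s with the lever still held. The hand-in gave no verdict.

**What went wrong on the way:** my first lever pull, gripping the ball, slipped off near the bottom. The lever sprang back up, so the bush was probably pressed in once and partly came back. I then pulled the lever down again by pressing on the rod just behind the ball with shut fingers, and held it there.

**Last checks:**
- **Clamp:** the handle met a firm stop at the expected height (5 N push, no further yielding), and it was still down in the last clear view. The arm hid it in the final picture.
- **Catch:** still right back in the final picture.
- **Lever:** about 0.92–0.95 rad from the fingertip position, where the bush should be home at 0.88. I was pushing about 25 N down on the rod, well over what holding it fully down needs.
- **Bush:** I judged it home from the lever angle and the push; the camera is too coarse to show the last millimetre of the collar. In the last push the lever still gave about 4 mm for 6 mm commanded, which I took as the press and arm flexing.
- **Other things on the bench:** those in view looked unmoved; I didn't measure them.

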